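# Set the mixing tray in the palette board

### The arm

A 7-joint arm with a two-finger parallel gripper is mounted at the origin on the work surface. World frame = base frame: x ahead of the robot, y to its left, z up, the work surface at z = 0. Lengths are in mm, angles in rad, forces in N, time in s.
With the tool pointing down it reaches from about 350 to 900 mm from the base axis. Payload 8.1 kg.
Tool frame: the origin (TCP) lies midway between the tips of the shut fingers; the grasp point (between the pads) lies 19 mm behind it; z points along the fingers, y is the direction in which the jaws open and shut (so a half turn about z gives the same grasp; the last joint's range is limited). The gripper opens to 85 mm and grips with 20 to 120 N. Pads are 22 mm wide; open, the fingers measure 114 mm over their backs; the gripper's body (76 mm by 85 mm) begins 54 mm behind the grasp point. The pads swing forward as they close: fully open they stand 13 mm farther back than shut.
Start: joints at [1.003, 0.434, 0.025, 1.573, -0.012, 1.134, -0.075], TCP at [280.132, -558.719, 231.323] pointing down, gripper open.
Joint ranges: [-2.62, 2.62], [-0.44, 2.09], [-1.27, 1.32], [0.08, 2.57], [-1.32, 4.46], [0.12, 2], [-2.74, 2.74]. Speed limits (rad/s): [2.22, 2.22, 3.01, 3.01, 3.14, 3.14, 3.14].

### API

Orientations are given as a unit quaternion [x, y, z, w].
In Python, from bench import r, viewer gives the robot as it stands.
- The arm moves only by the tool play_rows, never from a script. Its argument "moves" is a list of rows, each a list of 3 entries, a list of its own where there are three numbers: the finger opening in m, from 0 to 0.0854, then the shift along the tool's x, y, z in m, then the turn about the tool's z in rad. In form: [[gripper, [tx, ty, tz], twist], ...]. A call has 1 to 5 rows; each row is the pose to reach, as a shift and turn from the pose measured when the call began, along the tool's axes at that moment; what a row does not reach only later rows make up. A row lasts 1/10 s, in which the tool goes at most 50 mm and 8.59 degrees, less where a joint would pass 70% of its speed; a pose out of reach is approached as far as the arm can. A call with a gripper value outside its range is refused whole. The fingers move at their own pace and stop on an object; "grip_force" is the grip in N (left out, the last holds). Time passes only in rows, so rows that repeat a pose let the fingers close. It gives the time, the measured TCP pose, the force and the opening at its end, in the units of the state.
- r.state(): the state, without advancing time (a new reading comes with each control period).
- viewer.get_image(name): name is "scene" or "top" or "wrist"; returns the picture (400x640x3 uint8, red, green, blue); there is no depth.
- viewer.get_calibration(name): a dict with "K" (3x3 intrinsics, pixels), "rvec" (rotation vector, rad) and "tvec" (3), from world to camera coordinates, as OpenCV has them. Camera axes: x right, y down, z forward; pixel columns grow to the right and rows downward; lengths in mm; the calibration is good to about 2 mm. A picture is of the moment at which its call begins: read the wrist's pose just before it. get_calibration takes no time and is no camera call; for the wrist camera it gives the pose at the moment of the call.
- r.hand_in(): hands the job in, once; it reports no verdict.
The state is a dict: "clock": time; "qpos": joint angles; "dq": joint speeds; "joint_efforts": joint torques, N m; "tcp_pos": TCP position; "ee_rot": TCP orientation; "contact_force": force on the tool from outside, world axes, zero at the start; "ft_torque": the same for the moment, N m; "width": finger opening in mm.
Only numpy, scipy, OpenCV 4.12 (cv2) and the standard library are available. Lean on these libraries where they do the work, as an engineer would, in place of code of your own. Each camera call takes 0.05 s, during which the arm holds its last target. There are 200 camera calls.

### The job

Lift the two-well mixing tray straight up out of the row of interlocked paint trays, leaving its neighbours where they lie. Set it flat on the deck of the palette board, short of the brush bar, then slide it gently back under the bar until it drops into its pocket, and leave it seated there, fully home and level.

Things in the scene. Friction and masses are not known exactly. Their poses are not given: they have to be found in the camera images.
- tray_mid (a point): Centre of the mixing tray, 13 mm above its underside; x along its length. White plastic, 104 mm (x) by 80 mm (y), rim 18 mm above the underside: two long open wells with a divider along x between them. Each well is 31 mm wide beside the grip ridge, its floor 10 mm above the underside. Stands in the middle of a row of three trays. Mass 110 to 210 g.
- tray_grip (a point): Top centre of the grip ridge on the mixing tray's divider, 26 mm above the tray's underside (13 mm above tray_mid). The ridge is 10 mm thick (y), 50 mm long (x, centred) and stands 8 mm above the divider and rim, 16 mm above the well floors: pinch it across y with a finger in each well.
- tray_key (a point): One of the two T-shaped keys on the mixing tray's +y side (x = -36 and +36 mm, sticking out 8 mm, 9 to 18 mm above the underside). The -y side has two matching slots, open above and below. They join the trays of the row with 1 to 1.5 mm of play, so a tray comes out only straight up: raise it over 20 mm before any sideways move.
- tray_foot (a point): Centre of the underside of the mixing tray's foot: solid, flat, 98 mm (x) by 62 mm (y), 7 mm high, centred under the tray. Only the foot enters the pocket; it fits either end first, with about 1.2 mm to spare on each side.
- tray_four_mid (a point): Centre, 13 mm above the underside, of a neighbour with the same outer shape, ridge and keys as the mixing tray but four wells. Stands on one side of it, keyed to it. To be left in place.
- tray_six_mid (a point): Centre, 13 mm above the underside, of a neighbour with the same outer shape, ridge and keys as the mixing tray but six wells. Stands on the other side of it, keyed to it. To be left in place.
- caddy: Fixed shallow wooden caddy, 148 mm (x) by 284 mm (y), holding the three trays side by side along y. Origin at the centre of its underside; its floor is 6 mm and its rim 18 mm above that.
- board: Fixed wooden palette board, 230 mm (x) by 156 mm (y); origin at the centre of its underside, x pointing from its open front to the brush bar. Its base is 8 mm thick; on it is screwed a plywood deck 116 mm wide (y), top 20 mm above the origin, with one pocket in it. Seated in the pocket, tray_mid is 27 mm above the origin; lying on the deck, 33 mm.
- board_deck (a point): Point on the deck's top, 80 mm before the board's centre, on its midline. The pocket is 100.5 mm (x) by 64.5 mm (y), 6 mm deep, on the midline and square with the board. The deck is clamped at some setting along x, not reported: the pocket's centre lies 23 to 41.5 mm beyond the board's centre (nominally 32), so find it by feel or by eye.
- board_bar (a point): Middle of the brush bar's underside, 50 mm above the board's underside (30 mm above the deck). The notched bar crosses the board over the pocket's far end, from x = 64 to 88 mm beyond the board's centre, top at 68 mm, on posts at y = 60 to 78 mm either side. The tray passes under it lying on the deck; it cannot be lowered in from above.
- jar: Bystander: closed paint jar, 60 mm across, 65 mm high, standing beyond the board and caddy. Origin at the centre of its underside.
- tube: Bystander: metal paint tube lying on the bench beyond the board and caddy, about 120 mm long, 26 mm thick.
- brush: Bystander: a paint brush lying on the bench, off to the left of the work.
Not all that is in view belongs to the job. What is shaped like the part that bears tray_mid but green is not meant.

How it is judged:
By the outcome, as a careful person would: the job done as asked, in the order asked, and still so for the second after the job is handed in, with the robot touching nothing.
It also fails if it takes over 54 s, if anything falls off the work surface, if the arm or the gripper's body presses on something with over 40 N, if the wrist force passes 120 N, or if a joint passes its speed limit or range.

## Working session

There is one attempt and no reset: what is moved stays moved. The work goes in short steps, Python scripts to look and compute and a tool call to move; the robot and the scene stay as the last step left them, time stands still between calls to the robot, and variables do not carry over. Pictures are saved under pics/ and viewed, about 8 in all and at most 12, crops included, and the job is handed in when it is done.

Besides the shell and the picture viewer there is one more tool, called after "Call:" as name(argument=value, ...), one argument or row to a line, values as JSON. play_rows: Moves the arm, as the interface text tells. Its arguments: {"type":"object","properties":{"moves":{"type":"array","items":{"type":"array"}},"grip_force":{"type":"number"}},"required":["moves"]}

```bash
mkdir -p pics; ls
cat > h.py <<'E'
import numpy as np, cv2
from bench import r, viewer
from scipy.spatial.transform import Rotation as R
def cal(n):
    c=viewer.get_calibration(n); return np.array(c["K"],float),np.array(c["rvec"],float).ravel(),np.array(c["tvec"],float).ravel()
def proj(n,P,c=None):
    K,rv,tv=c or cal(n); return cv2.projectPoints(np.array(P,float).reshape(-1,1,3),rv,tv,K,None)[0].reshape(-1,2)
def back(n,uv,z,c=None):
    K,rv,tv=c or cal(n); M=R.from_rotvec(rv).as_matrix(); o=-M.T@tv
    uv=np.array(uv,float).reshape(-1,2); d=(M.T@np.linalg.inv(K)@np.c_[uv,np.ones(len(uv))].T).T
    return o+d*((z-o[2])/d[:,2])[:,None]
def snap(n,f=None):
    im=viewer.get_image(n)[:,:,::-1].copy()
    if f: cv2.imwrite("pics/"+f,im)
    return im
E
python3 - <<'E'
from h import *
s=r.state(); print(s)
a=snap("top","top0.png"); b=snap("scene","scene0.png")
for n in("top","scene"): print(n,cal(n))
cv2.imwrite("pics/both0.png",cv2.resize(np.vstack([a,b]),(640,800))[:800])
E
```

```text
pics
{'clock': 0.0, 'qpos': array([ 1.00340597,  0.43522319,  0.02498922,  1.57410922, -0.01158693,
        1.13398556, -0.07510699]), 'dq': array([ 0.00261055,  0.00123693, -0.00042771, -0.00273016, -0.00179516,
        0.00052386, -0.00177852]), 'joint_efforts': array([-9.09747978e-04, -6.70450759e+01,  1.02505222e+00, -3.16214097e+01,
        1.55957043e-02,  1.22576227e-02,  3.31937349e-05]), 'tcp_pos': array([ 279.85662175, -558.2759132 ,  230.52133841]), 'ee_rot': array([ 9.73127169e-01,  2.30266994e-01, -2.59895308e-04, -7.46308098e-04]), 'contact_force': array([ 0.34773479, -0.86174934,  0.49520876]), 'ft_torque': array([-0.00286509, -0.00903474, -0.02174381]), 'width': 85.46009163142686}
top (array([[517.60436871,   0.        , 324.53361604],
       [  0.        , 517.60436871, 199.74474232],
       [  0.        ,   0.        ,   1.        ]]), array([ 2.20078462, -2.17443633,  0.08361256]), array([  20.27667943,  570.09983014, 1601.19100292]))
scene (array([[499.63018974,   0.        , 323.62563446],
       [  0.        , 499.63018974, 197.62288555],
       [  0.        ,   0.        ,   1.        ]]), array([ 1.12133486,  2.53355861, -0.86087607]), array([ 338.47377504, -312.76145862, 1713.49261045]))
```

View pics/top0.png

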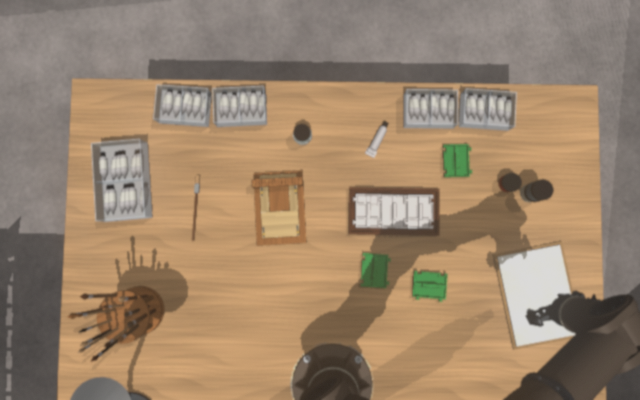

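View pics/scene0.png

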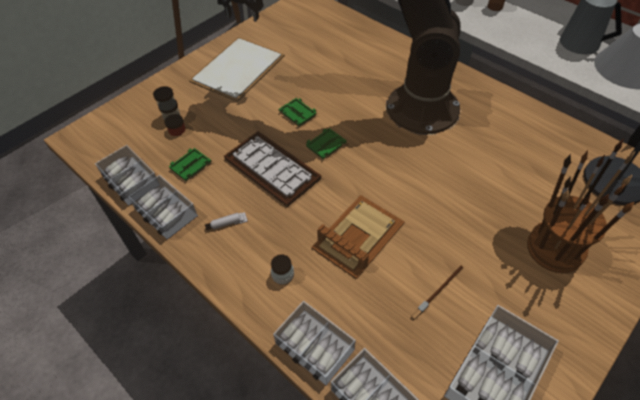

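The top view shows the caddy with the white three-tray row at about (393,211), the board at (280,208) with its bar at the top (far, +x) side, and green decoys at (456,160), (374,270) and (430,285). I'll check rough positions and an enlarged crop.

Run:
```python
from h import *
a=cv2.imread("pics/top0.png")
cr=a[160:255,240:450]; cv2.imwrite("pics/crop0.png",cv2.resize(cr,None,fx=3.8,fy=3.8,interpolation=cv2.INTER_CUBIC))
print(back("top",[[393,211],[349,188],[439,188],[438,234],[349,234]],20))
print(back("top",[[280,208]],20))
s=r.state(); T=R.from_quat(s['ee_rot']).as_matrix(); print(T)
K,rv,tv=cal("wrist");M=R.from_rotvec(rv).as_matrix();print(K, "cam in tool",T.T@(-M.T@tv-s['tcp_pos']), T.T@M.T)
```

```text
[[ 537.13414343 -187.60010762   20.        ]
 [ 607.72865461  -49.21596276   20.        ]
 [ 611.2286519  -332.05716824   20.        ]
 [ 466.95491747 -328.36873709   20.        ]
 [ 463.65507474  -50.43796236   20.        ]]
[[542.23978003 166.12434702  20.        ]]
[[ 8.93921601e-01  4.48222736e-01 -7.41092500e-04]
 [ 4.48223333e-01 -8.93920789e-01  1.21085076e-03]
 [-1.19747150e-04 -1.41458060e-03 -9.99998992e-01]]
[[289.20963272   0.         319.79177356]
 [  0.         289.20963272 200.69203202]
 [  0.           0.           1.        ]] cam in tool [  71.63377571   -0.5466022  -142.75416515] [[-5.84366447e-04 -9.59946399e-01 -2.80183099e-01]
 [ 9.99999789e-01 -4.81946727e-04 -4.34441974e-04]
 [ 2.82007682e-04 -2.80183294e-01  9.59946479e-01]]
```

View pics/crop0.png

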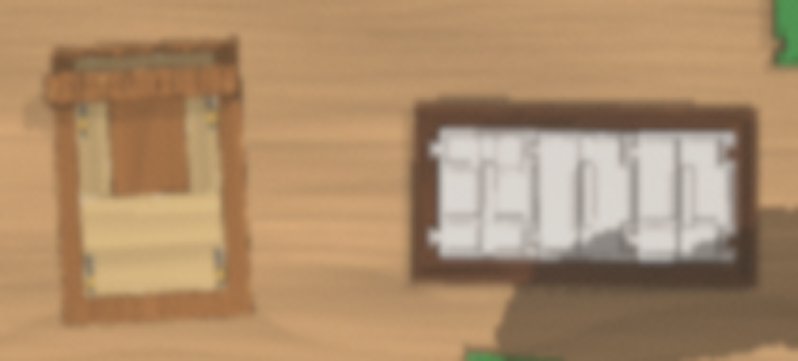

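Call:
play_rows(
  moves=[
    [0.085,[0.04,-0.02,0],0.1],
    [0.085,[0.085,-0.04,0],0.22],
    [0.085,[0.13,-0.06,0],0.34],
    [0.085,[0.17,-0.08,0],0.46],
    [0.085,[0.21,-0.1,0],0.46],
  ],
)

```text
clock: 0.6
tcp_pos: [423.6, -372.9, 230.5]
ee_rot: [1.0, 0.0, -0.001, -0.001]
contact_force: [0.6, 0.2, 0.4]
width: 84.6
```

```bash
cat >> h.py <<'E'
def plan(p,yaw=None):
    s=r.state(); T=R.from_quat(s['ee_rot']).as_matrix(); y=np.arctan2(T[1,0],T[0,0])
    d=T.T@(np.array(p,float)-s['tcp_pos'])
    print("t",round(s['clock'],2),"tcp",s['tcp_pos'].round(1),"yaw",round(np.degrees(y),2),"w",round(s['width'],1),"F",s['contact_force'].round(1),"shift",d.round(1), "twist",None if yaw is None else round(-(yaw-y),4))
E
python3 -c "
from h import *
plan([570,-190,200],0); print(r.state()['qpos'])"
```

```text
t 0.6 tcp [ 423.6 -372.9  230.5] yaw 0.04 w 84.6 F [0.6 0.2 0.4] shift [ 146.5 -182.7   30.6] twist 0.0007
[ 0.59080154  0.33764458  0.04873705  1.72603902 -0.0188531   1.08021472
 -0.92435774]
```

Call:
play_rows(
  moves=[
    [0.085,[0.03,-0.037,0.006],0],
    [0.085,[0.06,-0.074,0.012],0],
    [0.085,[0.09,-0.11,0.02],0],
    [0.085,[0.12,-0.147,0.03],0],
    [0.085,[0.147,-0.183,0.03],0],
  ],
)

```text
clock: 1.1
tcp_pos: [570.7, -187.6, 198.9]
ee_rot: [1.0, 0.001, -0.002, -0.001]
contact_force: [-1.2, -0.2, 0.5]
width: 85.0
```

Run:
```python
from h import *
plan([570,-190,200],0); c=cal("wrist"); a=snap("wrist","w1.png"); plan([570,-190,200],0)
np.save("c1.npy",np.array([c[0],np.vstack([c[1],c[2],c[2]])],dtype=float))
```

```text
t 1.1 tcp [ 570.7 -187.6  198.9] yaw 0.06 w 85.0 F [-1.2 -0.2  0.5] shift [-0.7  2.4 -1.1] twist 0.0011
t 1.15 tcp [ 575.8 -178.6  199.4] yaw 0.59 w 84.9 F [4.2 7.1 1.5] shift [-5.9 11.3 -0.7] twist 0.0103
```

View pics/w1.png

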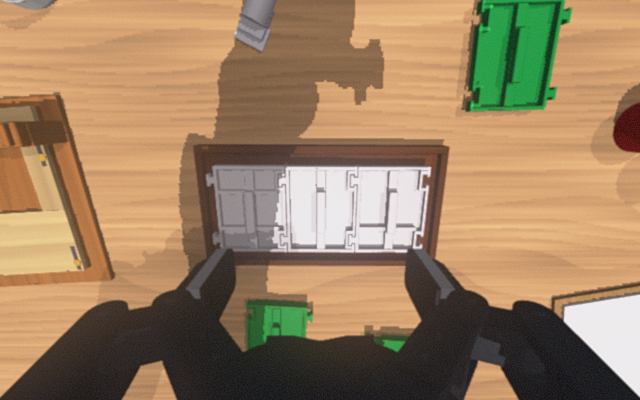

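Wrist view: the tray row lies in the caddy at about (320,208), with centres at (247,207), (320,208) and (392,208). The middle one appears to have two wells. Enlarging to confirm.

Run:
```python
from h import *
snap("wrist"); snap("wrist")
plan([570,-190,200],0); c=cal("wrist"); a=snap("wrist","w2.png"); plan([570,-190,200],0)
import pickle; pickle.dump(c,open("c2.pkl","wb"))
cr=a[135:275,180:460]; cv2.imwrite("pics/crop2.png",cv2.resize(cr,None,fx=2.85,fy=2.85,interpolation=cv2.INTER_CUBIC))
```

```text
t 1.25 tcp [ 572.1 -185.5  199.7] yaw 0.42 w 85.2 F [-0.6 -0.5  0.8] shift [-2.1  4.5 -0.3] twist 0.0073
t 1.3 tcp [ 570.8 -188.3  199.9] yaw 0.22 w 85.2 F [-0.5 -0.8  0.5] shift [-0.8  1.7 -0.1] twist 0.0038
```

View pics/crop2.png

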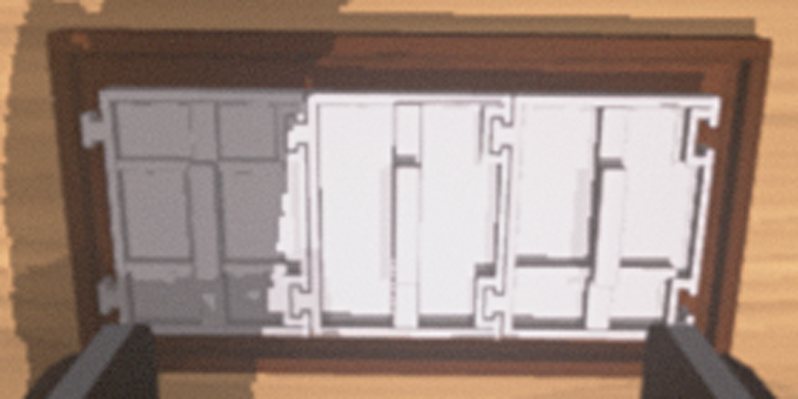

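The left tray (crop 205,210) has six wells, the right one (600,215) has four. The middle one (405,215) has two long white wells with keys on its left (+y), so that is the mixing tray. The green ones are decoys. Now I'll measure it.

Run:
```python
from h import *; import pickle
c=pickle.load(open("c2.pkl","rb"))
f=lambda L:np.array(L)/2.85+[180,135]
print("row rim z24\n",back("wrist",f([[102,92],[311,95],[508,97],[720,98],[308,334],[500,333]]),24,c).round(1))
print("ridge z32\n",back("wrist",f([[395,162],[420,162],[394,278],[417,278],[192,163],[215,163],[600,163],[625,163]]),32,c).round(1))
print("caddy z18\n",back("wrist",f([[50,32],[770,40]]),18,c).round(1))
# board from w1 later
```

```text
row rim z24
 [[ 587.9  -68.4   24. ]
 [ 587.4 -149.9   24. ]
 [ 587.1 -226.7   24. ]
 [ 587.4 -309.2   24. ]
 [ 484.8 -146.2   24. ]
 [ 486.  -227.8   24. ]]
ridge z32
 [[ 562.7 -182.8   32. ]
 [ 562.8 -192.5   32. ]
 [ 514.1 -182.7   32. ]
 [ 514.2 -192.    32. ]
 [ 561.7 -103.7   32. ]
 [ 561.8 -112.7   32. ]
 [ 562.9 -262.5   32. ]
 [ 563.  -272.2   32. ]]
caddy z18
 [[ 610.3  -48.1   18. ]
 [ 609.2 -328.4   18. ]]
```

```bash
python3 -c "
from h import *
plan([538.5,-187.5,75],0)"
```

```text
t 1.3 tcp [ 570.8 -188.3  199.9] yaw 0.22 w 85.2 F [-0.5 -0.8  0.5] shift [-32.   -0.7 125. ] twist 0.0038
```

Call:
play_rows(
  moves=[
    [0.026,[-0.01,0,0.035],0.004],
    [0.026,[-0.02,-0.001,0.07],0.004],
    [0.026,[-0.032,-0.001,0.105],0.004],
    [0.026,[-0.032,-0.001,0.125],0.004],
    [0.026,[-0.032,-0.001,0.125],0.004],
  ],
)

```text
clock: 1.8
tcp_pos: [535.2, -188.4, 72.5]
ee_rot: [1.0, -0.001, -0.004, -0.001]
contact_force: [-0.7, -0.0, -0.0]
width: 25.9
```

Run:
```python
from h import *; import pickle
snap("wrist"); snap("wrist")
plan([538.5,-187.5,19],0); c=cal("wrist"); a=snap("wrist","w3.png"); pickle.dump(c,open("c3.pkl","wb"))
cv2.imwrite("pics/crop3.png",cv2.resize(a[60:310,160:480],None,fx=2.4,fy=2.4,interpolation=cv2.INTER_CUBIC))
```

```text
t 1.9 tcp [ 538.3 -188.5   75.6] yaw -0.11 w 26.0 F [1.3 0.7 0.9] shift [ 0.3 -0.9 56.6] twist -0.002
```

View pics/crop3.png

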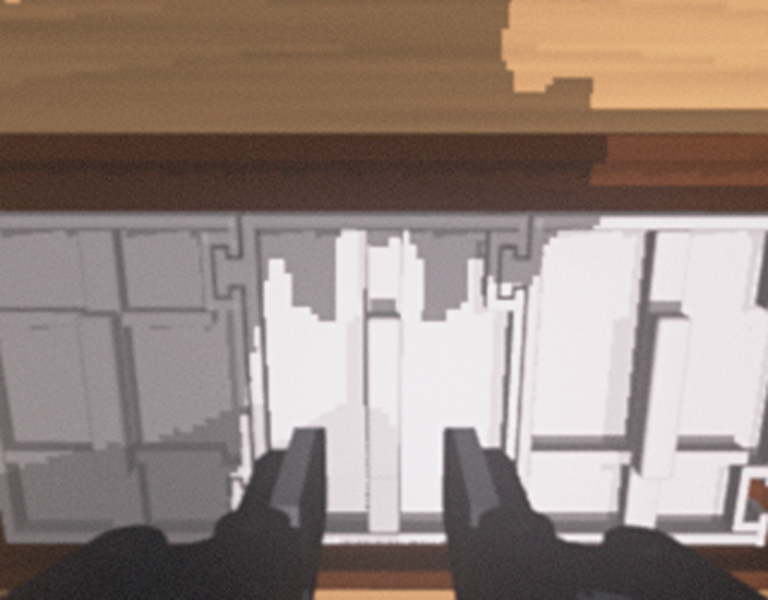

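The crop shows the ridge's far end at (367–400, 316) and its near end at (369–399, ~478), with fingers either side at x ≈ 325 and 445. The rim edge is level.

Run:
```python
from h import *; import pickle
c=pickle.load(open("c3.pkl","rb")); f=lambda L:np.array(L)/2.4+[160,60]
print(back("wrist",f([[367,316],[400,316],[369,478],[399,478]]),32,c).round(1))
print(back("wrist",f([[20,214],[530,214]]),24,c).round(1))
print(f([[325,430],[445,430]]), proj("wrist",[538.3,-188.5,76],c))
plan([538.5,-188,19],0)
```

```text
[[ 561.4 -183.1   32. ]
 [ 561.4 -192.2   32. ]
 [ 511.7 -183.2   32. ]
 [ 511.7 -192.2   32. ]]
[[ 588.8  -86.9   24. ]
 [ 588.4 -228.3   24. ]]
[[295.41666667 239.16666667]
 [345.41666667 239.16666667]] [[321.29470931 253.54534441]]
t 1.95 tcp [ 539.1 -188.3   76.2] yaw -0.09 w 26.2 F [ 0.5 -0.2  0.8] shift [-0.6 -0.3 57.2] twist -0.0016
```

Call:
play_rows(
  moves=[
    [0.026,[-0.0024,-0.0007,0.015],-0.002],
    [0.026,[-0.0024,-0.0007,0.03],-0.002],
    [0.026,[-0.0024,-0.0007,0.042],-0.002],
    [0.026,[-0.0024,-0.0007,0.05],-0.002],
    [0.026,[-0.0024,-0.0007,0.05],-0.002],
  ],
)

```text
clock: 2.45
tcp_pos: [536.5, -187.5, 25.8]
ee_rot: [1.0, 0.0, -0.001, -0.001]
contact_force: [-0.4, 0.1, -0.8]
width: 25.9
```

```bash
python3 -c "
from h import *
plan([536.7,-187.6,19],0)"
```

```text
t 2.45 tcp [ 536.5 -187.5   25.8] yaw 0.03 w 25.9 F [-0.4  0.1 -0.8] shift [0.2 0.1 6.8] twist 0.0005
```

Call:
play_rows(
  moves=[
    [0.026,[0,0,0.004],0],
    [0.026,[0,0,0.0068],0],
    [0.018,[0,0,0.0068],0],
    [0.005,[0,0,0.0068],0],
    [0.005,[0,0,0.0068],0],
  ],
  grip_force=40,
)

```text
clock: 2.95
tcp_pos: [536.6, -187.6, 19.2]
ee_rot: [1.0, 0.0, -0.001, -0.001]
contact_force: [0.6, -0.2, 0.9]
width: 8.9
```

Call:
play_rows(
  moves=[
    [0.0,[0,0,0],0],
    [0.0,[0,0,0],0],
    [0.0,[0,0,0],0],
  ],
  grip_force=50,
)

```text
clock: 3.25
tcp_pos: [536.6, -187.5, 19.3]
ee_rot: [1.0, 0.0, -0.001, -0.001]
contact_force: [-0.1, -0.7, 0.4]
width: 8.2
```

Call:
play_rows(
  moves=[
    [0,[0,0,-0.003],0],
    [0,[0,0,-0.008],0],
    [0,[0,0,-0.014],0],
    [0,[0,0,-0.02],0],
    [0,[0,0,-0.026],0],
  ],
)

```text
clock: 3.75
tcp_pos: [536.8, -187.7, 46.0]
ee_rot: [1.0, 0.0, -0.0, -0.001]
contact_force: [-0.3, -0.2, -1.9]
width: 8.5
```

Call:
play_rows(
  moves=[
    [0,[0,0,-0.01],0],
    [0,[0,0,-0.025],0],
    [0,[0,0,-0.045],0],
    [0,[0,0,-0.07],0],
    [0,[0,0,-0.08],0],
  ],
)

```text
clock: 4.25
tcp_pos: [538.0, -188.1, 128.8]
ee_rot: [1.0, 0.0, 0.001, -0.0]
contact_force: [0.9, -0.3, -1.1]
width: 8.7
```

Run:
```python
from h import *
a=snap("wrist","w4.png"); b=snap("top","top4.png"); plan([400,166,200],0)
K=b[160:255,240:450]; K=cv2.resize(K,(640,290),interpolation=cv2.INTER_CUBIC)
cv2.imwrite("pics/m4.png",np.vstack([a[:300],K]))
```

```text
t 4.35 tcp [ 537.9 -188.1  127.8] yaw 0.02 w 8.2 F [ 0.8 -0.1 -1. ] shift [-137.6 -354.1  -72.5] twist 0.0004
```

View pics/m4.png

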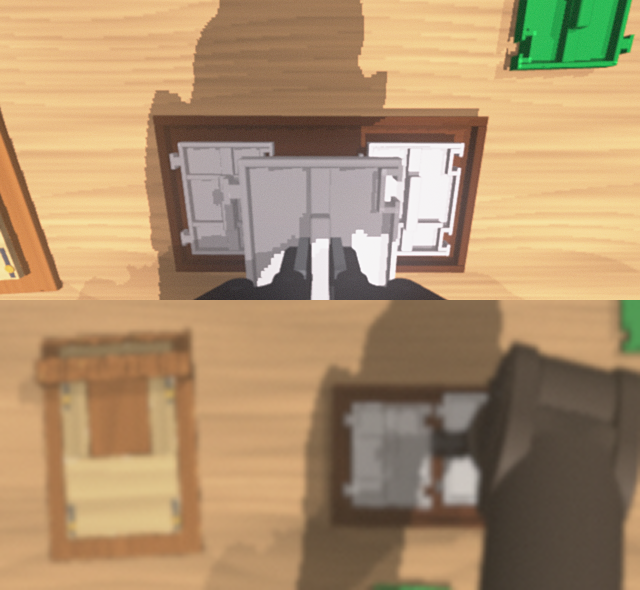

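The tray is lifted alone; its neighbours are still in the caddy, and the board is clear. Moving to the board for a look from above it.

Call:
play_rows(
  moves=[
    [0,[-0.004,-0.02,-0.02],0],
    [0,[-0.01,-0.055,-0.04],-0.01],
    [0,[-0.018,-0.095,-0.055],-0.02],
    [0,[-0.026,-0.135,-0.07],-0.03],
    [0,[-0.03,-0.175,-0.07],-0.05],
  ],
)

```text
clock: 4.85
tcp_pos: [507.4, -11.7, 198.6]
ee_rot: [1.0, 0.025, 0.002, -0.0]
contact_force: [0.7, 0.8, -3.1]
width: 8.4
```

Call:
play_rows(
  moves=[
    [0,[-0.004,-0.04,0],0],
    [0,[-0.01,-0.08,0],0],
    [0,[-0.018,-0.12,0],0],
    [0,[-0.023,-0.15,0],0],
    [0,[-0.026,-0.165,0],0],
  ],
)

```text
clock: 5.35
tcp_pos: [471.5, 155.0, 197.4]
ee_rot: [1.0, 0.027, 0.001, -0.0]
contact_force: [0.2, -0.4, -1.5]
width: 8.1
```

Run:
```python
from h import *; import pickle
snap("wrist"); snap("wrist"); snap("wrist"); snap("wrist")
plan([482,166,200],np.radians(3)); c=cal("wrist"); a=snap("wrist","w5.png"); pickle.dump(c,open("c5.pkl","wb")); plan([482,166,200],np.radians(3))
cv2.imwrite("pics/crop5.png",cv2.resize(a[0:240,160:480],None,fx=2.45,fy=2.45,interpolation=cv2.INTER_CUBIC))
```

```text
t 5.55 tcp [472.8 151.2 197.6] yaw 2.91 w 8.7 F [-0.6 -0.4 -1.5] shift [ 10.  -14.3  -2.4] twist -0.0015
t 5.6 tcp [473.1 150.6 197.8] yaw 2.84 w 8.5 F [ 0.8 -0.4 -1.2] shift [  9.7 -15.   -2.2] twist -0.0029
```

View pics/crop5.png

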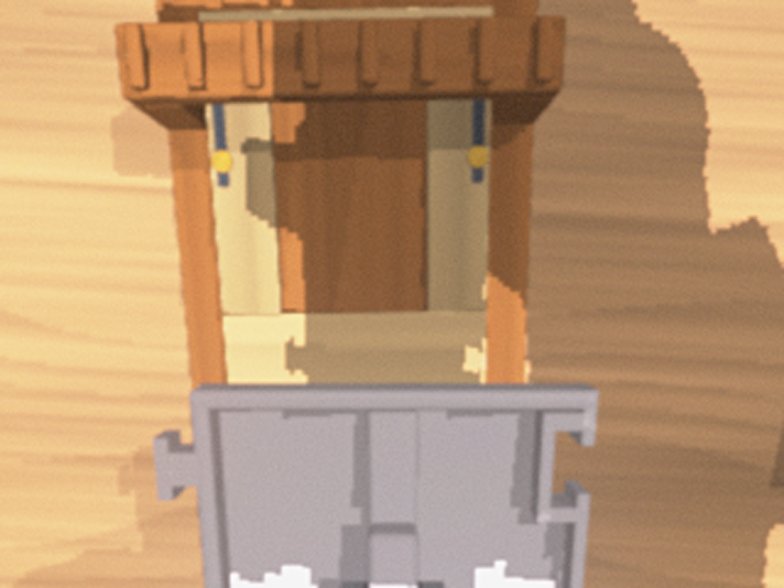

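Run:
```python
from h import *; import pickle
c=pickle.load(open("c5.pkl","rb")); f=lambda L:np.array(L)/2.45+[160,0]
B=lambda L,z:back("wrist",f(L),z,c)[:,:2]
n=B([[280,312],[428,310]],20); l=B([[275,103],[280,312]],20); rr=B([[428,103],[428,310]],20)
dl=B([[211,105],[224,380]],20); dr=B([[492,105],[486,380]],20)
bar=B([[131,98],[556,98]],50); bt=B([[118,25],[565,18]],68)
ang=lambda P:np.degrees(np.arctan2(*(P[0]-P[1])[::-1]))
for k,v in dict(near=n,l=l,r=rr,dl=dl,dr=dr,bar=bar,bt=bt).items(): print(k,v.round(1).tolist(),round(ang(v),2), np.linalg.norm(v[0]-v[1]).round(1))
c0=None
g=lambda L:np.array(L)/3.8+[240,160]
print("top base front",back("top",g([[65,322],[252,312]]),4).round(1).tolist())
print("deck front top",back("top",g([[88,296],[222,290]]),20).round(1).tolist())
```

```text
near [[530.6, 203.7], [534.7, 138.9]] 93.63 64.9
l [[613.0, 206.3], [530.6, 203.7]] 1.79 82.4
r [[616.1, 144.2], [534.7, 138.9]] 3.7 81.5
dl [[610.9, 232.3], [499.6, 228.7]] 1.84 111.4
dr [[616.7, 118.2], [505.5, 110.9]] 3.75 111.4
bar [[605.5, 254.5], [613.3, 98.4]] 92.89 156.3
bt [[623.5, 251.6], [633.1, 101.7]] 93.68 150.2
top base front [[426.7, 237.2, 4.0], [436.7, 82.8, 4.0]]
deck front top [[448.4, 216.9, 20.0], [454.6, 107.2, 20.0]]
```

Run:
```python
from h import *; import pickle
c=pickle.load(open("c5.pkl","rb")); f=lambda L:np.array(L)/2.45+[160,0]
e=back("wrist",f([[193,388],[597,388]]),202.4,c)[:,:2]
rd=back("wrist",f([[371,525],[415,525]]),197.6+12.8,c)[:,:2]
print(e.round(1), np.linalg.norm(e[0]-e[1]), np.degrees(np.arctan2(-(e[0]-e[1])[0],(e[0]-e[1])[1])))
u=np.array([.9988,.0497]); print("centre",e.mean(0)-52*u, "ridge centre",rd.mean(0)-25*u, "tcp 472.8 151.2")
plan([510.5-3,169.8,70],np.radians(2.85)); print(545.5-38*u[0],173.3-38*u[1])
```

```text
[[522.8 193.1]
 [526.8 114.6]] 78.65465966610363 2.8797905326155964
centre [472.85929693 151.287123  ] ridge centre [474.4177152  151.74957397] tcp 472.8 151.2
t 5.6 tcp [473.1 150.6 197.8] yaw 2.84 w 8.5 F [ 0.8 -0.4 -1.2] shift [ 35.  -17.6 127.8] twist -0.0002
507.5456 171.41140000000001
```

Call:
play_rows(
  moves=[
    [0,[0.01,-0.005,0.02],0],
    [0,[0.022,-0.011,0.05],0],
    [0,[0.032,-0.016,0.085],0],
    [0,[0.035,-0.018,0.12],0],
    [0,[0.035,-0.018,0.14],0],
  ],
)

```text
clock: 6.1
tcp_pos: [507.3, 168.2, 55.0]
ee_rot: [1.0, 0.024, 0.0, 0.001]
contact_force: [0.4, 0.1, -1.8]
width: 8.7
```

Call:
play_rows(
  moves=[
    [0,[0,0,0.005],0],
    [0,[0,0,0.008],0],
    [0,[0,0,0.008],0],
  ],
)

```text
clock: 6.4
tcp_pos: [507.8, 167.5, 47.5]
ee_rot: [1.0, 0.023, 0.001, 0.001]
contact_force: [-0.3, 0.0, -1.5]
width: 8.4
```

```bash
python3 -c "
from h import *
plan([507.5,170.1,33.5],np.radians(2.85))"
```

```text
t 6.4 tcp [507.8 167.5  47.5] yaw 2.65 w 8.4 F [-0.3  0.  -1.5] shift [-0.2 -2.6 14. ] twist -0.0036
```

Call:
play_rows(
  moves=[
    [0,[0,-0.0026,0.003],-0.0036],
    [0,[0,-0.0026,0.007],-0.0036],
    [0,[0,-0.0026,0.01],-0.0036],
    [0,[0,-0.0026,0.01],-0.0036],
    [0,[0,-0.0026,0.01],-0.0036],
  ],
)

```text
clock: 6.9
tcp_pos: [507.7, 170.1, 37.5]
ee_rot: [1.0, 0.025, 0.001, 0.001]
contact_force: [0.1, -0.0, -2.2]
width: 8.7
```

Call:
play_rows(
  moves=[
    [0,[0,0,0.001],0],
    [0,[0,0,0.002],0],
    [0,[0,0,0.003],0],
    [0,[0,0,0.004],0],
    [0,[0,0,0.004],0],
  ],
)

```text
clock: 7.4
tcp_pos: [507.7, 170.1, 33.4]
ee_rot: [1.0, 0.025, 0.0, 0.001]
contact_force: [-0.2, 0.3, -1.8]
width: 8.7
```

```bash
python3 -c "
from h import *
plan([507.5,170.1,33.5],np.radians(2.85));print(r.state()['ft_torque'], R.from_quat(r.state()['ee_rot']).as_matrix()[:,2])"
```

```text
t 7.4 tcp [507.7 170.1  33.4] yaw 2.86 w 8.7 F [-0.2  0.3 -1.8] shift [-0.2 -0.  -0.1] twist 0.0001
[ 0.02915597  0.06333364 -0.01239043] [ 9.82823869e-04 -2.47501975e-03 -9.99996454e-01]
```

Call:
play_rows(
  moves=[
    [0,[0,0,0.0003],0],
    [0,[0,0,0.0006],0],
    [0,[0,0,0.0006],0],
  ],
)

```text
clock: 7.7
tcp_pos: [507.7, 170.1, 33.2]
ee_rot: [1.0, 0.025, 0.001, 0.001]
contact_force: [-1.7, -0.9, 5.3]
width: 9.1
```

Call:
play_rows(
  moves=[
    [0,[0,0,0.0004],0],
    [0,[0,0,0.0008],0],
    [0,[0,0,0.0008],0],
  ],
)

```text
clock: 8.0
tcp_pos: [507.7, 170.0, 33.2]
ee_rot: [1.0, 0.025, 0.001, 0.001]
contact_force: [-4.2, -1.3, 11.4]
width: 8.3
```

Call:
play_rows(
  moves=[
    [0,[0,0,0],0],
    [0.01,[0,0,0],0],
    [0.02,[0,0,0],0],
    [0.02,[0,0,0],0],
    [0.02,[0,0,0],0],
  ],
)

```text
clock: 8.5
tcp_pos: [507.8, 170.1, 33.1]
ee_rot: [1.0, 0.025, 0.001, 0.001]
contact_force: [-0.4, -0.2, 0.1]
width: 20.1
```

Call:
play_rows(
  moves=[
    [0.01,[0,0,0],0],
    [0.0,[0,0,0],0],
    [0,[0,0,0],0],
    [0,[0,0,0],0],
  ],
  grip_force=30,
)

```text
clock: 8.9
tcp_pos: [507.8, 170.1, 33.2]
ee_rot: [1.0, 0.025, 0.001, 0.001]
contact_force: [-0.1, -0.9, 1.3]
width: 8.8
```

```bash
python3 -c "
from h import *
plan([582.8,173.8,33.2],np.radians(2.85))"
```

```text
t 8.9 tcp [507.8 170.1  33.2] yaw 2.85 w 8.8 F [-0.1 -0.9  1.3] shift [75.1  0.   0.1] twist 0.0
```

Set flat on the deck and regripped. Now the gentle slide.

Call:
play_rows(
  moves=[
    [0,[0.003,0,0.0002],0],
    [0,[0.007,0,0.0002],0],
    [0,[0.012,0,0.0002],0],
    [0,[0.016,0,0.0002],0],
    [0,[0.02,0,0.0002],0],
  ],
)

```text
clock: 9.4
tcp_pos: [525.5, 171.2, 33.1]
ee_rot: [1.0, 0.025, -0.001, 0.002]
contact_force: [-9.8, -0.5, 13.8]
width: 9.2
```

Call:
play_rows(
  moves=[
    [0,[0.004,0,0.0002],0],
    [0,[0.009,0,0.0002],0],
    [0,[0.013,0,0.0002],0],
    [0,[0.017,0,0.0002],0],
    [0,[0.02,0,0.0002],0],
  ],
)

```text
clock: 9.9
tcp_pos: [543.9, 172.2, 32.9]
ee_rot: [1.0, 0.025, -0.003, 0.002]
contact_force: [-6.5, -0.7, 8.3]
width: 8.9
```

Run:
```python
from h import *; import pickle
s=r.state()
plan([582.8,173.8,33.2],np.radians(2.85)); c=cal("wrist"); a=snap("wrist","w6.png"); pickle.dump(c,open("c6.pkl","wb"));plan([582.8,173.8,33.2],np.radians(2.85))
cv2.imwrite("pics/crop6.png",cv2.resize(a[0:250,160:480],None,fx=2.4,fy=2.4,interpolation=cv2.INTER_CUBIC))
```

```text
t 9.9 tcp [543.9 172.2  32.9] yaw 2.92 w 8.9 F [-6.5 -0.7  8.3] shift [38.9  0.3 -0.6] twist 0.0012
t 9.95 tcp [544.5 172.2  32.9] yaw 2.91 w 9.2 F [-4.1  0.1  7.5] shift [38.3  0.4 -0.5] twist 0.0011
```

View pics/crop6.png

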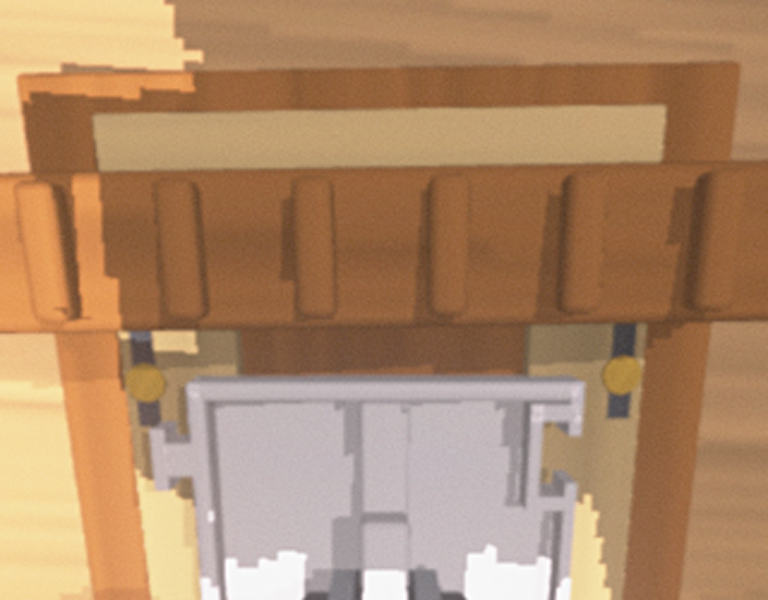

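Run:
```python
from h import *; import pickle
c=pickle.load(open("c6.pkl","rb")); f=lambda L:np.array(L)/2.4+[160,0]
th=np.radians(2.85); Rm=np.array([[np.cos(th),np.sin(th)],[-np.sin(th),np.cos(th)]])
B=lambda L,z:((back("wrist",f(L),z,c)[:,:2]-[544.0,172.2])@Rm.T).round(1).tolist()
print("pocket l,r",B([[239,355],[527,355]],20)); print("deck l,r",B([[121,340],[647,335]],20),B([[148,560],[628,540]],20))
print("tray far",B([[188,380],[584,382]],37.7)); print("deck far edge",B([[94,115],[666,106]],20)); print("bar under",B([[130,330],[647,322]],50))
```

```text
pocket l,r [[55.1, 32.7], [55.1, -31.0]]
deck l,r [[58.3, 58.4], [59.5, -57.2]] [[6.1, 57.5], [11.2, -57.9]]
tray far [[52.1, 39.5], [51.7, -39.0]]
deck far edge [[102.9, 59.1], [104.7, -56.0]]
bar under [[62.7, 45.6], [64.2, -45.6]]
```

The crop shows the tray centred on the pocket (pocket edges at x ≈ 239 and 527, tray rim from 188 to 584), about 0.6–1° short of the board's yaw. I'll trim the twist and continue.

Call:
play_rows(
  moves=[
    [0,[0.003,0,-0.0002],-0.003],
    [0,[0.008,0,-0.0002],-0.006],
    [0,[0.013,0,-0.0002],-0.01],
    [0,[0.018,-0.0002,-0.0002],-0.01],
    [0,[0.022,-0.0002,-0.0002],-0.01],
  ],
)

```text
clock: 10.45
tcp_pos: [567.2, 173.5, 32.9]
ee_rot: [1.0, 0.03, -0.002, 0.002]
contact_force: [-0.5, -0.0, 0.4]
width: 8.7
```

Call:
play_rows(
  moves=[
    [0,[0.002,0,0],0],
    [0,[0.004,0,0],0],
    [0,[0.006,0,0],0],
    [0,[0.008,0,0],0],
    [0,[0.009,0,0],0],
  ],
)

```text
clock: 10.95
tcp_pos: [576.4, 174.0, 32.8]
ee_rot: [1.0, 0.03, -0.002, 0.002]
contact_force: [-0.6, 0.3, -0.4]
width: 9.2
```

```bash
python3 -c "
from h import *
plan([582.8,173.8,33.2],np.radians(3.5));print(r.state()['ft_torque'], R.from_quat(r.state()['ee_rot']).as_matrix()[:,2])"
```

```text
t 10.95 tcp [576.4 174.   32.8] yaw 3.46 w 9.2 F [-0.6  0.3 -0.4] shift [ 6.4  0.6 -0.4] twist -0.0007
[ 0.01591395  0.19439768 -0.02131135] [-0.00420691 -0.00380923 -0.9999839 ]
```

Call:
play_rows(
  moves=[
    [0,[0.001,0,0.0004],0],
    [0,[0.002,0,0.0004],0],
    [0,[0.003,0,0.0004],0],
    [0,[0.004,0,0.0004],0],
    [0,[0.004,0,0.0004],0],
  ],
)

```text
clock: 11.45
tcp_pos: [580.6, 174.3, 32.5]
ee_rot: [1.0, 0.03, -0.002, 0.002]
contact_force: [-2.2, -0.5, 1.1]
width: 9.4
```

Call:
play_rows(
  moves=[
    [0,[0.0005,0,0.0005],0],
    [0,[0.001,0,0.0006],0],
    [0,[0.0015,0,0.0006],0],
    [0,[0.002,0,0.0006],0],
    [0,[0.002,0,0.0006],0],
  ],
)

```text
clock: 11.95
tcp_pos: [583.2, 174.4, 31.8]
ee_rot: [1.0, 0.03, -0.002, 0.002]
contact_force: [-0.0, -0.4, -1.6]
width: 9.4
```

Call:
play_rows(
  moves=[
    [0,[0,0,0.0005],0],
    [0,[0,0,0.001],0],
    [0,[0,0,0.0015],0],
    [0,[0,0,0.002],0],
    [0,[0,0,0.002],0],
  ],
)

```text
clock: 12.45
tcp_pos: [583.1, 174.3, 29.6]
ee_rot: [1.0, 0.03, -0.002, 0.002]
contact_force: [0.4, -0.3, -1.4]
width: 9.1
```

```bash
python3 -c "
from h import *
plan([583.2,174.4,27.2],np.radians(3.5));print(r.state()['ft_torque'])"
```

```text
t 12.45 tcp [583.1 174.3  29.6] yaw 3.45 w 9.1 F [ 0.4 -0.3 -1.4] shift [ 0.1 -0.1  2.4] twist -0.0009
[ 0.01691715  0.01625775 -0.02146469]
```

Call:
play_rows(
  moves=[
    [0,[0,0,0.0005],0],
    [0,[0,0,0.001],0],
    [0,[0,0,0.0015],0],
    [0,[0,0,0.002],0],
    [0,[0,0,0.0023],0],
  ],
)

```text
clock: 12.95
tcp_pos: [583.0, 174.2, 27.4]
ee_rot: [1.0, 0.03, -0.002, 0.002]
contact_force: [-2.3, -0.8, 1.1]
width: 9.0
```

Call:
play_rows(
  moves=[
    [0,[0,0,0.0002],0],
    [0,[0,0,0.0005],0],
    [0,[0,0,0.0005],0],
  ],
)

```text
clock: 13.25
tcp_pos: [582.9, 174.3, 27.2]
ee_rot: [1.0, 0.03, -0.002, 0.002]
contact_force: [-1.4, -0.5, 4.6]
width: 9.3
```

Seated depth reached (TCP 27.2 mm, as predicted). Releasing and retreating straight up.

Call:
play_rows(
  moves=[
    [0.008,[0,0,0],0],
    [0.016,[0,0,0],0],
    [0.024,[0,0,0],0],
    [0.024,[0,0,0],0],
    [0.024,[0,0,0],0],
  ],
)

```text
clock: 13.75
tcp_pos: [583.0, 174.3, 27.1]
ee_rot: [1.0, 0.03, -0.002, 0.002]
contact_force: [0.2, 0.3, 0.1]
width: 23.7
```

Call:
play_rows(
  moves=[
    [0.024,[0,0,-0.005],0],
    [0.024,[0,0,-0.015],0],
    [0.024,[0,0,-0.035],0],
    [0.024,[0,0,-0.06],0],
    [0.024,[0,0,-0.09],0],
  ],
)

```text
clock: 14.25
tcp_pos: [582.8, 174.5, 118.2]
ee_rot: [1.0, 0.03, -0.002, 0.002]
contact_force: [1.2, -0.7, -0.0]
width: 24.0
```

Call:
play_rows(
  moves=[
    [0.024,[-0.02,0,-0.03],0],
    [0.024,[-0.03,0,-0.06],0],
    [0.024,[-0.03,0,-0.075],0],
    [0.024,[-0.03,0,-0.08],0],
    [0.024,[-0.03,0,-0.08],0],
  ],
)

```text
clock: 14.75
tcp_pos: [553.7, 173.1, 199.4]
ee_rot: [1.0, 0.03, -0.001, 0.002]
contact_force: [0.5, 0.0, 0.0]
width: 24.1
```

Run:
```python
from h import *; import pickle
for i in range(4): snap("wrist")
plan([583,174.3,27.2]); c=cal("wrist"); a=snap("wrist","w7.png"); pickle.dump(c,open("c7.pkl","wb")); b=snap("top","top7.png"); s=snap("scene","scene7.png")
A=cv2.resize(a[60:280,180:460],(560,440),interpolation=cv2.INTER_CUBIC)
S=cv2.resize(s[110:270,210:420],(240,183)); T=cv2.resize(b[160:250,240:450],(320,137),interpolation=cv2.INTER_CUBIC)
P=np.zeros((183,560,3),np.uint8); P[:,:240]=S; P[:137,240:]=T
cv2.imwrite("pics/m7.png",np.vstack([A,P])[:600])
```

```text
t 14.95 tcp [552.8 172.7 197.1] yaw 3.45 w 23.8 F [-0.4  0.4  0.1] shift [ 31.4  -0.6 169.7] twist None
```

View pics/m7.png

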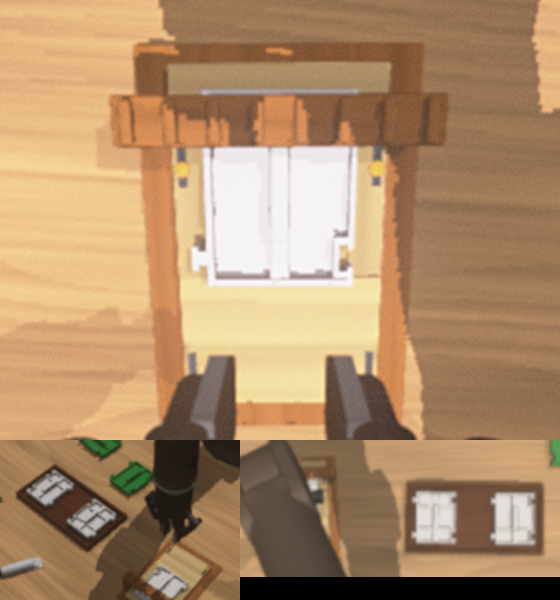

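The tray lies under the bar, its near rim at (210–353, 285) and far rim showing past the bar at (204–358, 92). The neighbours are still in the caddy. Checking height and level numerically.

Run:
```python
from h import *; import pickle
c=pickle.load(open("c7.pkl","rb")); f=lambda L:np.array(L)/2+[180,60]
th=np.radians(3.5); M=np.array([[np.cos(th),-np.sin(th)],[np.sin(th),np.cos(th)]])
for z in (32,38):
    P=np.array([[52,40],[52,-40],[-52,40],[-52,-40]])@M.T+[583,174.3]
    print(z,((proj("wrist",np.c_[P,np.full(4,z)],c)-[180,60])*2).round(1).tolist())
    q=back("wrist",f([[204,92],[358,92],[210,286],[353,286]]),z,c)[:,:2]; print(q.round(1).tolist(), np.linalg.norm(q[0]-q[1]).round(1),np.linalg.norm(q[2]-q[3]).round(1),np.linalg.norm(q[:2].mean(0)-q[2:].mean(0)).round(1))
a=cv2.imread("pics/w7.png"); cv2.imwrite("pics/crop7.png",cv2.resize(a[95:210,255:385],None,fx=5,fy=5,interpolation=cv2.INTER_CUBIC))
```

```text
32 [[200.7, 88.0], [359.3, 87.7], [208.2, 285.2], [352.2, 284.9]]
[[630.6, 215.7], [635.3, 138.0], [528.3, 210.1], [532.9, 130.7]] 77.8 79.5 102.6
38 [[199.1, 87.5], [360.9, 87.3], [207.0, 288.5], [353.5, 288.1]]
[[630.5, 214.9], [635.1, 138.8], [530.2, 209.4], [534.7, 131.6]] 76.3 78.0 100.6
```

View pics/crop7.png

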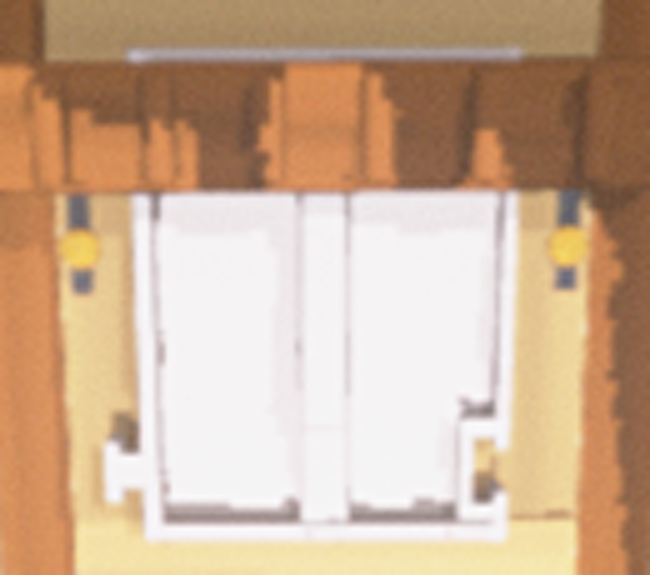

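Rim corners match the seated height: the edge widths are 158 and 144 px, against 158.6 and 144.0 predicted seated and 161.8 and 146.5 on the deck. Handing in.

```bash
python3 -c "
from h import *
plan([583,174.3,27.2]); print(r.hand_in())"
```

```text
t 15.1 tcp [553.  172.9 197.5] yaw 3.46 w 23.8 F [ 0.2  0.4 -0.3] shift [ 31.1  -0.3 170.1] twist None
the job is handed in; nothing more can be done
None
```

The mixing tray is seated in its pocket under the brush bar, and I handed the job in at 15.1 s. The gripper was clear, about 170 mm above the tray.

**What I did:**
- I pinched the two-well tray by its ridge and lifted it about 110 mm straight up. The six-well and four-well neighbours stayed in the caddy in the final pictures, though I didn't measure their positions again.
- I set it on the deck about 50 mm short of the bar, released it and gripped it again.
- I then slid it back under the bar until it dropped. The tool went from 33.2 mm on the deck to 27.2 mm, matching the 6 mm pocket depth. The highest force I read was about 17 N during the slide.

**Last checks:** In the final wrist picture, both visible rim edges fit the seated height (158 and 144 px wide, against 158.6 and 144.0 predicted). They do not fit a tray still on the deck (161.8 and 146.5).

**Disagreements:**
- The board's angle came out between 1.8° and 3.8° from different edges and views. I used 3.5°, and the tray went in without binding.
- The tool was tilted about 0.25° during the slide; both rim ends still measured at the seated height after release.
- I did not press on the tray after releasing it, so level and seating rest on the pictures and the drop height.

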